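# Bring the spark plug jar round on the braked parts carousel

## Task

Free the parts carousel by pressing its release pedal right down to the stop, which throws the weighted brake off the rim. Then turn the carousel until the jar with the spark plug standing on its lid is at the front, in line with the pointer fixed to the stand, and finish with the gripper still closed on that jar, holding the carousel still. Leave the loose parts on the bench where they lie.

Things in the scene. Friction and masses are not known exactly. Their poses are not given: they have to be found in the camera images.
- stand: Fixed grey base of the carousel. Origin at bench level on the carousel's vertical axis; its -x side is the front (towards the robot at yaw 0; yaw up to 0.3 rad either way), where a steel cone, the pointer, stands outside the turntable, 147 mm from the axis, tip 60 mm high. A 70 mm wide foot runs out on its -y side to 310 mm from the axis and carries brake and pedal.
- front (a point): The point of the stand where the middle of the wanted jar's underside must come: 85 mm from the axis towards the pointer (stand -x), 48 mm above the bench.
- plug_jar: Glass jar seated on the turntable 85 mm from its axis (it can swivel in its seat, not leave it); the only one with a spark plug standing on its lid (plug top 177 mm above bench). Origin: middle of underside, 48 mm up. Glass 46 mm across; round steel lid 48 mm across, 113 to 131 mm above bench, gripped from above at any yaw, plug between the fingers. Three like jars, 90 degrees apart, without plug.
- carousel (a joint): Turn of the turntable (plywood disc 240 mm across, 36 to 48 mm above the bench), counter-clockwise from above positive; 0 or a whole turn (6.28) when the plug jar is at the front. Turns freely either way once the brake is off, coasting a little if let go; the brake drags at the rim with about 9 N.
- pedal_pad (a point): Middle of the top face of the steel pedal pad (70 by 75 mm, 8 mm thick, ribbed) on the stand's -y side; when up, 259 mm from the axis, 71 mm above the bench, sloping up outwards by 12 degrees. Press here straight down with the closed gripper; it sinks about 44 mm, moving 11 mm outwards on the way.
- pedal (a joint): Pedal angle about a hinge parallel to the stand's x axis, 160 mm from the carousel axis on the -y side, 22 mm above the bench: 0 up, 0.42 rad at its stop. A spring brings it back up; at the pad it takes about 1 N to start and 7 N to reach the stop.
- brake (a joint): Angle of the brake arm (steel bar, dark cylindrical weight on top, up to 108 mm above the bench) between pedal and turntable on the same hinge line: about 0 with its rubber shoe on the rim; from about two thirds of its travel the pedal tips it past upright, and it falls outwards to 0.75 rad and stays there, brake off.
- float_bowl: Loose brass carburettor float bowl, 58 mm across, 40 mm high, not part of the job. Origin under its middle.
- plug_boot: Loose black rubber plug boot, about 48 mm long, 25 mm high, not part of the job. Origin under its middle.
- choke_knob: Loose yellow plastic choke knob, 36 mm across, 24 mm high, not part of the job. Origin under its middle.

How it is judged:
On the way, in this order (a step that is already met when the one before it is completed fails the run):
1. the pedal is pressed down to its stop (value of joint pedal above 0.38 rad), for 0.1 s.
2. with the brake off, the plug jar stands at the front in the gripper (value of joint brake above 0.5 rad and horizontal distance between plug_jar and front below 0.012 m and contact force between the fingers and plug_jar above 2 N), for 0.2 s.
At the end, for the whole second after the job is handed in: The brake is off (arm beyond 0.5 rad), the pedal is back up (below 0.1 rad), the plug jar's middle is within 12 mm of the front point, the gripper still holds that jar with more than 2 N and the carousel turns at less than 0.05 rad/s (all of step 2 and velocity of joint carousel between -0.05 and 0.05 rad/s and value of joint pedal below 0.1 rad); the arm keeps its last pose, push and grip.
It fails at once if the float bowl is moved by more than 30 mm (distance of float_bowl from where it was at the start of the episode above 0.03 m).
It fails at once if the plug boot is moved by more than 30 mm (distance of plug_boot from where it was at the start of the episode above 0.03 m).
It fails at once if the choke knob is moved by more than 30 mm (distance of choke_knob from where it was at the start of the episode above 0.03 m).
It also fails if it takes over 61 s, if anything falls off the work surface, if the arm or the gripper's body presses on something with over 40 N, if the wrist force passes 120 N, or if a joint passes its speed limit or range.

## Robot

A 6-joint arm with a two-finger parallel gripper is mounted at the origin on the work surface. World frame = base frame: x ahead of the robot, y to its left, z up, the work surface at z = 0. Lengths are in m, angles in rad, forces in N, time in s.
With the tool pointing down it reaches from about 0.35 to 0.975 m from the base axis. Payload 4.9 kg.
Tool frame: the origin (TCP) lies midway between the tips of the shut fingers; the grasp point (between the pads) lies manip.tcp_to_grasp behind it (manip.tcp_to_grasp is the distance from the TCP to the grasp point, in m); z points along the fingers, y is the line along which they close (so a half turn about z gives the same grasp; the last joint's range is limited). The gripper opens to 85 mm and grips with 20 to 120 N. Pads are 22 mm wide; open, the fingers measure 114 mm over their backs; the gripper's body (76 mm by 85 mm) begins 54 mm behind the grasp point. The pads swing forward as they close: fully open they stand 13 mm farther back than shut.
Start: joints at [1.108, 0.053, 1.613, -0, 1.476, -0.119], TCP at [0.211, 0.588, 0.231] pointing down, gripper open.
Joint ranges: [-3.01, 3.01], [-1.01, 2.22], [0.06, 2.58], [-1.02, 4.17], [0.09, 2.62], [-3.14, 3.14]. Speed limits (rad/s): [2.57, 2.57, 3.14, 3.14, 3.14, 3.14].

## Interface

Orientations are given as a unit quaternion [w, x, y, z].
In Python, from plant import manip, grab_frame, calibration, job_done gives the robot as it stands.
- The arm moves only by the tool send_rows, never from a script. Its argument "rows" is a list of rows, each an object of numbers: "x", "y", "z": the shift along the tool's x, y, z normalised to -1 to 1, where 1 is 15 cm; "wx", "wy", "wz": the turn, a rotation vector about the tool's x, y, z normalised to -1 to 1, where 1 is pi/4 rad; "hand": the opening, from -1 (shut) to 1 (fully open). In form: [{"x": .., "y": .., "z": .., "wx": .., "wy": .., "wz": .., "hand": ..}, ...]. A call has exactly 10 rows; each row shifts and turns the commanded pose from where the row before left it, along the tool's axes as they then stand; what a row does not reach is not made up. A row lasts 1/12 s, in which the tool goes at most 41.7 mm and 7.16 degrees, less where a joint would pass 70% of its speed; a pose out of reach is approached as far as the arm can. A call with a number of a shift or a turn outside -1 to 1 is refused whole. A call with a gripper value outside its range is refused whole. The fingers move at their own pace and stop on an object; the grip force is fixed at half the most. Time passes only in rows, so rows that do not move let the fingers close, or fill a call up. It gives the time, the measured TCP pose, the force, the opening and the grip force at its end, in the units of the state.
- manip.state(): the state, without advancing time (a new reading comes with each control period).
- grab_frame(name): name is "scene" or "top" or "wrist"; returns the picture (400x640x3 uint8, blue, green, red); there is no depth.
- calibration(name): a dict with "camera_matrix" (3x3 intrinsics, pixels), "R" (3x3) and "t" (3): a world point X has camera coordinates R X + t. Camera axes: x right, y down, z forward; pixel columns grow to the right and rows downward; lengths in m; the calibration is good to about 2 mm. The wrist camera is an equidistant fisheye: a pixel r from the principal point sees the ray r / f radians off the axis. A picture is of the moment at which its call begins: read the wrist's pose just before it. calibration takes no time and is no camera call; for the wrist camera it gives the pose at the moment of the call.
- job_done(): hands the job in; it is judged then, once.
The state is a dict: "time": time; "joint_pos": joint angles; "joint_vel": joint speeds; "joint_efforts": joint torques, N m; "tool_pos": TCP position; "tool_rot": TCP orientation; "contact_force": force on the tool from outside, world axes, zero at the start; "ft_torque": the same for the moment, N m; "gripper_width": opening from 0.0 (shut) to 1.0 (fully open); "grasp_force": force on a finger pad.
Only numpy, scipy, OpenCV 4.12 (cv2) and the standard library are available. Lean on these libraries where they do the work, as an engineer would, in place of code of your own. Each camera call takes 0.05 s, during which the arm holds its last target. There are 200 camera calls.

## Working session

There is one attempt and no reset: what is moved stays moved. The work goes in short steps, Python scripts to look and compute and a tool call to move; the robot and the scene stay as the last step left them, time stands still between calls to the robot, and variables do not carry over. Pictures are saved under pics/ and viewed, at most 10 in all, crops included, and the job is handed in when it is done.

Besides the shell and the picture viewer there is one more tool, called after ">>>" by a JSON object that holds its "op" and its "data", one argument or row to a line. send_rows: Moves the arm, as the interface text tells. Scaled input: -1 to 1 covers 15 cm each way for a shift and pi/4 rad each way for a turn. Its arguments: {"type":"object","properties":{"rows":{"type":"array","items":{"type":"object","properties":{"x":{"type":"number","minimum":-1,"maximum":1},"y":{"type":"number","minimum":-1,"maximum":1},"z":{"type":"number","minimum":-1,"maximum":1},"wx":{"type":"number","minimum":-1,"maximum":1},"wy":{"type":"number","minimum":-1,"maximum":1},"wz":{"type":"number","minimum":-1,"maximum":1},"hand":{"type":"number"}}}}},"required":["rows"]}

```bash
mkdir -p pics
python3 - <<'E'
from plant import *
import cv2,numpy as np
s=manip.state();print(s['time'],s['tool_pos'],s['tool_rot'],s['gripper_width'],manip.tcp_to_grasp)
for n in("scene","top"):
    cv2.imwrite(f"pics/{n}0.png",grab_frame(n)); c=calibration(n);print(n,c)
E
```

```text
0.0 [0.21037172 0.58786018 0.23004635] [-2.88075890e-04  1.71051114e-01  9.85261606e-01 -1.00038058e-03] 1.0012896175102295 0.0187
scene {'camera_matrix': array([[393.53101191,   0.        , 323.6746194 ],
       [  0.        , 393.53101191, 202.81351068],
       [  0.        ,   0.        ,   1.        ]]), 'R': array([[-0.85576016,  0.51707744,  0.01747793],
       [ 0.39715603,  0.67819111, -0.61832347],
       [-0.33157449, -0.52219512, -0.78572935]]), 't': array([ 0.40751015, -0.19617693,  1.20045084])}
top {'camera_matrix': array([[427.5998206 ,   0.        , 317.53744491],
       [  0.        , 427.5998206 , 207.21415821],
       [  0.        ,   0.        ,   1.        ]]), 'R': array([[ 0.02663998, -0.99908407,  0.03348636],
       [-0.99858423, -0.02813964, -0.04514088],
       [ 0.04604183, -0.0322364 , -0.99841923]]), 't': array([0.0118743 , 0.50822118, 1.03772596])}
```

View pics/scene0.png

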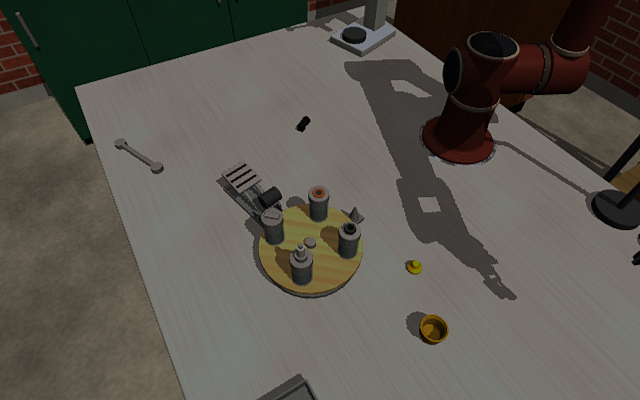

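View pics/top0.png

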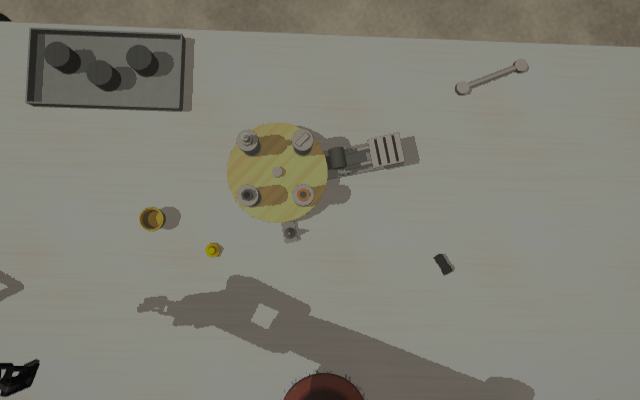

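The spark-plug jar is at about (301,262) in the scene view and (248,140) in the top view, at the back left of the disc. The pedal is at (386,150) and the pointer at (290,232) in the top view. I'll enlarge this area.

Run:
```python
import cv2
a=cv2.imread("pics/top0.png")[112:250,215:415]
cv2.imwrite("pics/c1.png",cv2.resize(a,None,fx=4,fy=4,interpolation=cv2.INTER_CUBIC))
```

```text
(no output)
```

View pics/c1.png

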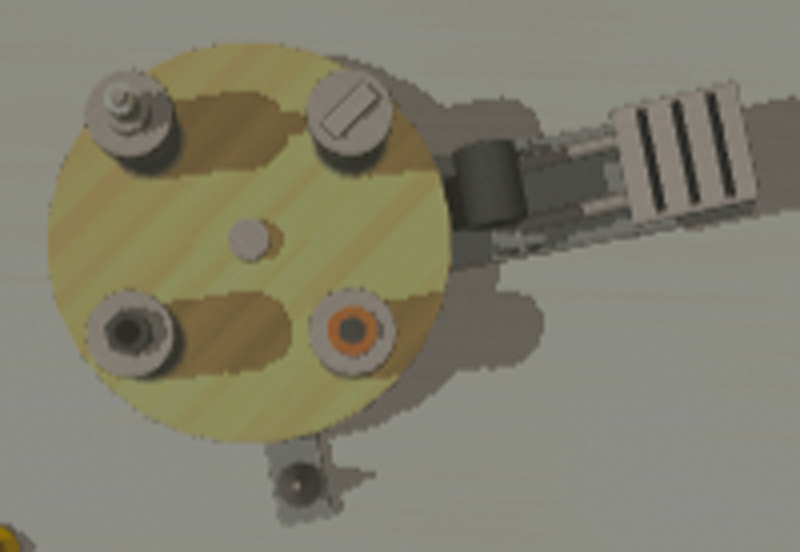

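In the 4x crop the disc centre is at (250,242), the pointer tip at (297,485) and the pad centre at (685,154). The lids are at (129,121) for the plug jar, then (350,120), (352,332) and (130,334).

```bash
cat > h.py <<'E'
from plant import *
import cv2,numpy as np
def ray(n,u,v,z):
    c=calibration(n);K,R,t=c['camera_matrix'],c['R'],c['t']
    d=R.T@np.linalg.solve(K,[u,v,1]);o=-R.T@t
    return (o+d*(z-o[2])/d[2])[:2]
def proj(n,P):
    c=calibration(n);q=c['camera_matrix']@(c['R']@np.array(P)+c['t']);return q[:2]/q[2]
E
python3 - <<'E'
from h import *
f=lambda u,v,z:ray('top',215+(u+.5)/4-.5,112+(v+.5)/4-.5,z)
D=f(250,242.5,.048);P=f(297,485,.06);pad=f(685,154,.071)
L=[f(*a,.131) for a in((129,121),(350,120),(352,332),(130,334))]
print('disc',D,'jars mean',np.mean(L,0),[np.linalg.norm(l-D) for l in L])
for l in L: print(l)
a=P-D;b=pad-D
print('ptr',P,np.linalg.norm(a),'yaw',np.arctan2(-a[1],-a[0]));print('pad',pad,np.linalg.norm(b),'yaw',np.arctan2(b[0],-b[1]))
for n,u,v,z in(('bowl',152,219,.02),('knob',212,250,.02),('boot',444,264,.012)):print(n,ray('top',u,v,z))
print('proj scene of pad, ptr',proj('scene',[*pad,.071]),proj('scene',[*P,.06]),proj('scene',[*L[0],.131]))
E
```

```text
disc [0.58618095 0.12492815] jars mean [0.58437138 0.12498879] [np.float64(0.08240202965420695), np.float64(0.0821913692504432), np.float64(0.08466950568980945), np.float64(0.08485459910922137)]
[0.6401099  0.18723195]
[0.64466437 0.06717774]
[0.52864716 0.062809  ]
[0.52406411 0.18273647]
ptr [0.44381035 0.09250542] 0.14601582484575987 yaw 0.22391585973899597
pad [ 0.64313708 -0.12864478] 0.25989081176613904 yaw 0.22094740853213127
bowl [0.4678221  0.42246627]
knob [0.39731469 0.27689042]
boot [ 0.37658974 -0.28920549]
proj scene of pad, ptr [241.65000595 174.47962606] [355.14415169 205.16438403] [303.10250182 254.79690104]
```

Axis is about (0.5855, 0.125) with yaw 0.222, and the jar has to turn about 2.51 rad counter-clockwise. I'll square the tool first and shut the gripper, then travel to the pedal.

>>> {"op": "send_rows", "data": {
  "rows": [
    {"wz": -0.146, "hand": -1},
    {"wz": -0.146, "hand": -1},
    {"wz": -0.146, "hand": -1},
    {"x": -0.13, "y": -0.22, "hand": -1},
    {"x": -0.13, "y": -0.22, "hand": -1},
    {"x": -0.13, "y": -0.22, "hand": -1},
    {"x": -0.13, "y": -0.22, "hand": -1},
    {"x": -0.13, "y": -0.22, "hand": -1},
    {"x": -0.13, "y": -0.22, "hand": -1},
    {"x": -0.13, "y": -0.22, "hand": -1}
  ]
}}

```text
invalid input at $.rows[0]: expected keys x, y, z, wx, wy, wz, hand
```

>>> {"op": "send_rows", "data": {
  "rows": [
    {"x": 0, "y": 0, "z": 0, "wx": 0, "wy": 0, "wz": -0.146, "hand": -1},
    {"x": 0, "y": 0, "z": 0, "wx": 0, "wy": 0, "wz": -0.146, "hand": -1},
    {"x": 0, "y": 0, "z": 0, "wx": 0, "wy": 0, "wz": -0.146, "hand": -1},
    {"x": -0.13, "y": -0.22, "z": 0, "wx": 0, "wy": 0, "wz": 0, "hand": -1},
    {"x": -0.13, "y": -0.22, "z": 0, "wx": 0, "wy": 0, "wz": 0, "hand": -1},
    {"x": -0.13, "y": -0.22, "z": 0, "wx": 0, "wy": 0, "wz": 0, "hand": -1},
    {"x": -0.13, "y": -0.22, "z": 0, "wx": 0, "wy": 0, "wz": 0, "hand": -1},
    {"x": -0.13, "y": -0.22, "z": 0, "wx": 0, "wy": 0, "wz": 0, "hand": -1},
    {"x": -0.13, "y": -0.22, "z": 0, "wx": 0, "wy": 0, "wz": 0, "hand": -1},
    {"x": -0.13, "y": -0.22, "z": 0, "wx": 0, "wy": 0, "wz": 0, "hand": -1}
  ]
}}

```text
time: 0.93
tool_pos: [0.3474, 0.3557, 0.2308]
tool_rot: [-0.0, -0.0, 1.0, -0.0]
contact_force: [1.0, -0.3, 0.1]
gripper_width: 0.003
grasp_force: 0.0
```

>>> {"op": "send_rows", "data": {
  "rows": [
    {"x": -0.132, "y": -0.221, "z": 0, "wx": 0, "wy": 0, "wz": 0, "hand": -1},
    {"x": -0.132, "y": -0.221, "z": 0, "wx": 0, "wy": 0, "wz": 0, "hand": -1},
    {"x": -0.132, "y": -0.221, "z": 0, "wx": 0, "wy": 0, "wz": 0, "hand": -1},
    {"x": -0.132, "y": -0.221, "z": 0, "wx": 0, "wy": 0, "wz": 0, "hand": -1},
    {"x": -0.132, "y": -0.221, "z": 0, "wx": 0, "wy": 0, "wz": 0, "hand": -1},
    {"x": -0.132, "y": -0.221, "z": 0, "wx": 0, "wy": 0, "wz": 0, "hand": -1},
    {"x": -0.132, "y": -0.221, "z": 0, "wx": 0, "wy": 0, "wz": 0, "hand": -1},
    {"x": -0.132, "y": -0.221, "z": 0, "wx": 0, "wy": 0, "wz": 0, "hand": -1},
    {"x": -0.132, "y": -0.221, "z": 0, "wx": 0, "wy": 0, "wz": 0, "hand": -1},
    {"x": -0.132, "y": -0.221, "z": 0, "wx": 0, "wy": 0, "wz": 0, "hand": -1}
  ]
}}

```text
time: 1.77
tool_pos: [0.5456, 0.0241, 0.2308]
tool_rot: [-0.0, 0.0, 1.0, 0.0]
contact_force: [0.6, 0.8, 0.1]
gripper_width: -0.001
grasp_force: 0.0
```

>>> {"op": "send_rows", "data": {
  "rows": [
    {"x": -0.132, "y": -0.221, "z": 0, "wx": 0, "wy": 0, "wz": 0, "hand": -1},
    {"x": -0.132, "y": -0.221, "z": 0, "wx": 0, "wy": 0, "wz": 0, "hand": -1},
    {"x": -0.132, "y": -0.221, "z": 0, "wx": 0, "wy": 0, "wz": 0, "hand": -1},
    {"x": -0.132, "y": -0.221, "z": 0, "wx": 0, "wy": 0, "wz": 0, "hand": -1},
    {"x": -0.132, "y": -0.221, "z": 0, "wx": 0, "wy": 0, "wz": 0, "hand": -1},
    {"x": 0, "y": 0, "z": 0.2, "wx": 0, "wy": 0, "wz": 0, "hand": -1},
    {"x": 0, "y": 0, "z": 0.2, "wx": 0, "wy": 0, "wz": 0, "hand": -1},
    {"x": 0, "y": 0, "z": 0.2, "wx": 0, "wy": 0, "wz": 0, "hand": -1},
    {"x": 0, "y": 0, "z": 0.2, "wx": 0, "wy": 0, "wz": 0, "hand": -1},
    {"x": 0, "y": 0, "z": 0, "wx": 0, "wy": 0, "wz": 0, "hand": -1}
  ]
}}

```text
time: 2.6
tool_pos: [0.6391, -0.1382, 0.1024]
tool_rot: [-0.007, 0.0, 1.0, 0.002]
contact_force: [-1.2, 0.9, -2.0]
gripper_width: -0.003
grasp_force: 0.0
```

Run:
```python
from h import *
s=manip.state();print(s['time'],s['tool_pos'],s['tool_rot'],s['joint_pos'],s['joint_vel'],s['contact_force'])
i=grab_frame('scene')[100:300,180:420];cv2.imwrite('pics/s1.png',cv2.resize(i,None,fx=3,fy=3))
s=manip.state();print(s['time'],s['tool_pos'],s['tool_rot'],s['contact_force'])
```

```text
2.6 [ 0.63914551 -0.1382398   0.10244425] [-6.87531629e-03  5.18789618e-05  9.99973696e-01  2.30960620e-03] [-3.26705007e-01  2.34254243e-01  1.63505577e+00 -3.88322609e-05
  1.28678848e+00 -1.89738642e+00] [ 0.0067238  -0.0460179  -0.05287185 -0.0015203   0.06911619 -0.00051938] [-1.16066652  0.93729061 -1.99646531]
2.65 [ 0.64092671 -0.13869766  0.10612763] [-4.70535225e-03 -2.96746612e-05  9.99987646e-01  1.60212498e-03] [ 0.24540386 -0.06031606  1.14975305]
```

View pics/s1.png

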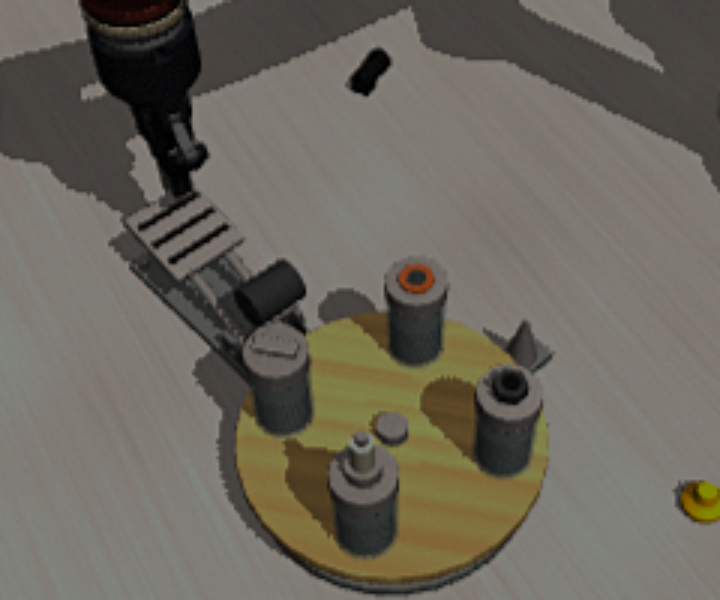

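The gripper stands above the pad at crop (178,195), still settling after a quick stop, and nothing has been disturbed. Now the press.

>>> {"op": "send_rows", "data": {
  "rows": [
    {"x": 0, "y": 0, "z": 0.05, "wx": 0, "wy": 0, "wz": 0, "hand": -1},
    {"x": 0, "y": 0, "z": 0.05, "wx": 0, "wy": 0, "wz": 0, "hand": -1},
    {"x": 0, "y": 0, "z": 0.05, "wx": 0, "wy": 0, "wz": 0, "hand": -1},
    {"x": 0, "y": 0, "z": 0.05, "wx": 0, "wy": 0, "wz": 0, "hand": -1},
    {"x": 0, "y": 0, "z": 0.05, "wx": 0, "wy": 0, "wz": 0, "hand": -1},
    {"x": 0, "y": 0, "z": 0.05, "wx": 0, "wy": 0, "wz": 0, "hand": -1},
    {"x": 0, "y": 0, "z": 0.05, "wx": 0, "wy": 0, "wz": 0, "hand": -1},
    {"x": 0, "y": 0, "z": 0.05, "wx": 0, "wy": 0, "wz": 0, "hand": -1},
    {"x": 0, "y": 0, "z": 0.05, "wx": 0, "wy": 0, "wz": 0, "hand": -1},
    {"x": 0, "y": 0, "z": 0.05, "wx": 0, "wy": 0, "wz": 0, "hand": -1}
  ]
}}

```text
time: 3.48
tool_pos: [0.6455, -0.141, 0.037]
tool_rot: [0.001, -0.0, 1.0, -0.001]
contact_force: [0.5, -4.7, 5.9]
gripper_width: 0.003
grasp_force: 3.2
```

>>> {"op": "send_rows", "data": {
  "rows": [
    {"x": 0, "y": 0, "z": 0.02, "wx": 0, "wy": 0, "wz": 0, "hand": -1},
    {"x": 0, "y": 0, "z": 0.02, "wx": 0, "wy": 0, "wz": 0, "hand": -1},
    {"x": 0, "y": 0, "z": 0.01, "wx": 0, "wy": 0, "wz": 0, "hand": -1},
    {"x": 0, "y": 0, "z": 0.01, "wx": 0, "wy": 0, "wz": 0, "hand": -1},
    {"x": 0, "y": 0, "z": 0.01, "wx": 0, "wy": 0, "wz": 0, "hand": -1},
    {"x": 0, "y": 0, "z": 0, "wx": 0, "wy": 0, "wz": 0, "hand": -1},
    {"x": 0, "y": 0, "z": 0, "wx": 0, "wy": 0, "wz": 0, "hand": -1},
    {"x": 0, "y": 0, "z": 0, "wx": 0, "wy": 0, "wz": 0, "hand": -1},
    {"x": 0, "y": 0, "z": 0, "wx": 0, "wy": 0, "wz": 0, "hand": -1},
    {"x": 0, "y": 0, "z": 0, "wx": 0, "wy": 0, "wz": 0, "hand": -1}
  ]
}}

```text
time: 4.32
tool_pos: [0.6453, -0.1413, 0.0272]
tool_rot: [0.001, -0.0, 1.0, -0.001]
contact_force: [-0.3, -5.7, 6.0]
gripper_width: -0.002
grasp_force: 3.7
```

>>> {"op": "send_rows", "data": {
  "rows": [
    {"x": 0, "y": 0, "z": 0.01, "wx": 0, "wy": 0, "wz": 0, "hand": -1},
    {"x": 0, "y": 0, "z": 0.01, "wx": 0, "wy": 0, "wz": 0, "hand": -1},
    {"x": 0, "y": 0, "z": 0.01, "wx": 0, "wy": 0, "wz": 0, "hand": -1},
    {"x": 0, "y": 0, "z": 0.01, "wx": 0, "wy": 0, "wz": 0, "hand": -1},
    {"x": 0, "y": 0, "z": 0, "wx": 0, "wy": 0, "wz": 0, "hand": -1},
    {"x": 0, "y": 0, "z": 0, "wx": 0, "wy": 0, "wz": 0, "hand": -1},
    {"x": 0, "y": 0, "z": 0, "wx": 0, "wy": 0, "wz": 0, "hand": -1},
    {"x": 0, "y": 0, "z": 0, "wx": 0, "wy": 0, "wz": 0, "hand": -1},
    {"x": 0, "y": 0, "z": 0, "wx": 0, "wy": 0, "wz": 0, "hand": -1},
    {"x": 0, "y": 0, "z": 0, "wx": 0, "wy": 0, "wz": 0, "hand": -1}
  ]
}}

```text
time: 5.15
tool_pos: [0.6457, -0.1414, 0.0253]
tool_rot: [0.001, -0.0, 1.0, -0.001]
contact_force: [-9.8, -1.9, 25.4]
gripper_width: -0.0
grasp_force: 12.5
```

The force rose to 25 N at z 0.025, so the pedal is on its stop. Raising the tool.

>>> {"op": "send_rows", "data": {
  "rows": [
    {"x": 0, "y": 0, "z": -0.06, "wx": 0, "wy": 0, "wz": 0, "hand": -1},
    {"x": 0, "y": 0, "z": -0.06, "wx": 0, "wy": 0, "wz": 0, "hand": -1},
    {"x": 0, "y": 0, "z": -0.08, "wx": 0, "wy": 0, "wz": 0, "hand": -1},
    {"x": 0, "y": 0, "z": -0.12, "wx": 0, "wy": 0, "wz": 0, "hand": -1},
    {"x": 0, "y": 0, "z": -0.18, "wx": 0, "wy": 0, "wz": 0, "hand": -1},
    {"x": 0, "y": 0, "z": -0.25, "wx": 0, "wy": 0, "wz": 0, "hand": -1},
    {"x": 0, "y": 0, "z": -0.25, "wx": 0, "wy": 0, "wz": 0, "hand": -1},
    {"x": 0, "y": 0, "z": -0.25, "wx": 0, "wy": 0, "wz": 0, "hand": 0},
    {"x": 0, "y": 0, "z": -0.2, "wx": 0, "wy": 0, "wz": 0, "hand": 1},
    {"x": 0, "y": 0, "z": -0.1, "wx": 0, "wy": 0, "wz": 0, "hand": 1}
  ]
}}

```text
time: 5.98
tool_pos: [0.6453, -0.1395, 0.2569]
tool_rot: [0.002, -0.0, 1.0, -0.0]
contact_force: [-0.6, -0.3, 1.1]
gripper_width: 0.42
grasp_force: 0.0
```

Run:
```python
from h import *
t=grab_frame('top')[112:250,215:415];i=grab_frame('scene')[130:300,200:400]
cv2.imwrite('pics/b1.png',np.vstack([cv2.resize(t,(600,414),interpolation=2)[:300],cv2.resize(i,(600,510))[:300]]))
s=manip.state();print(s['time'],s['tool_pos'],s['tool_rot'],s['contact_force'])
```

```text
6.0833 [ 0.64549776 -0.13976323  0.25548789] [ 2.39972311e-03 -2.70861017e-04  9.99996925e-01 -5.64204256e-04] [-0.34253677 -0.40511143 -0.00550546]
```

View pics/b1.png

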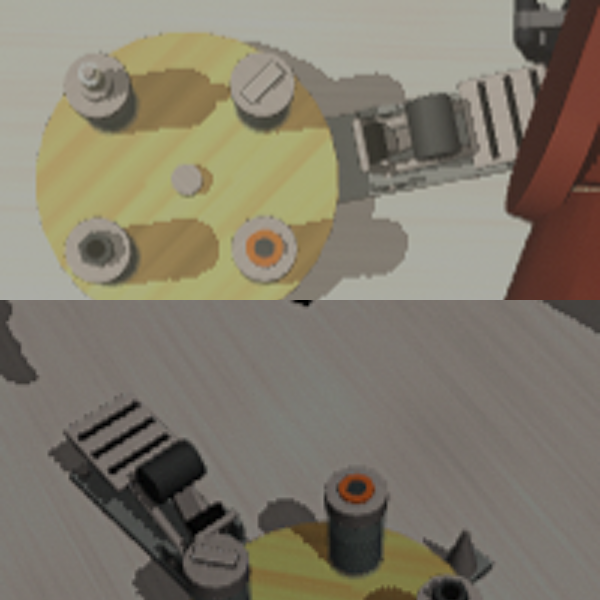

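The brake weight now leans outwards at top crop (432,125), the shoe is clear of the rim, and the pedal is back up. Now above the plug jar.

>>> {"op": "send_rows", "data": {
  "rows": [
    {"x": 0.003, "y": 0.15, "z": 0, "wx": 0, "wy": 0, "wz": 0, "hand": 1},
    {"x": 0.003, "y": 0.26, "z": 0, "wx": 0, "wy": 0, "wz": 0, "hand": 1},
    {"x": 0.003, "y": 0.26, "z": 0, "wx": 0, "wy": 0, "wz": 0, "hand": 1},
    {"x": 0.003, "y": 0.26, "z": 0, "wx": 0, "wy": 0, "wz": 0, "hand": 1},
    {"x": 0.003, "y": 0.26, "z": 0, "wx": 0, "wy": 0, "wz": 0, "hand": 1},
    {"x": 0.003, "y": 0.26, "z": 0, "wx": 0, "wy": 0, "wz": 0, "hand": 1},
    {"x": 0.003, "y": 0.26, "z": 0, "wx": 0, "wy": 0, "wz": 0, "hand": 1},
    {"x": 0.003, "y": 0.26, "z": 0, "wx": 0, "wy": 0, "wz": 0, "hand": 1},
    {"x": 0.003, "y": 0.15, "z": 0, "wx": 0, "wy": 0, "wz": 0, "hand": 1},
    {"x": 0.003, "y": 0.067, "z": 0, "wx": 0, "wy": 0, "wz": 0, "hand": 1}
  ]
}}

```text
time: 6.92
tool_pos: [0.6375, 0.1915, 0.2477]
tool_rot: [-0.003, -0.002, 1.0, -0.0]
contact_force: [0.0, -0.5, 0.2]
gripper_width: 0.999
grasp_force: 0.0
```

Run:
```python
from h import *
s=manip.state();c=calibration('wrist');w=grab_frame('wrist');s2=manip.state()
print(s['time'],s['tool_pos'],s2['tool_pos'],s2['tool_rot'],s2['gripper_width']);print(c)
def fp(P):
    q=c['R']@np.array(P)+c['t'];f=c['camera_matrix'][0,0];r=np.hypot(q[0],q[1]);th=np.arctan2(r,q[2])
    return c['camera_matrix'][:2,2]+f*th*q[:2]/r
print('predict plug top, lid, axis knob',fp([.641,.188,.177]),fp([.641,.188,.131]),fp([.5855,.125,.06]))
cv2.imwrite('pics/w1.png',w)
```

```text
6.9167 [0.63748808 0.19154245 0.24771474] [0.63768746 0.19156926 0.24814772] [-3.13429614e-03 -2.04564085e-03  9.99992992e-01  8.17449762e-05] 1.0036582820579056
{'camera_matrix': array([[309.70691629,   0.        , 316.45572507],
       [  0.        , 309.70691629, 200.4886521 ],
       [  0.        ,   0.        ,   1.        ]]), 'R': array([[-4.52246535e-03,  9.99989724e-01, -3.15323141e-04],
       [ 9.48987776e-01,  4.39122526e-03,  3.15282283e-01],
       [ 3.15280427e-01,  1.12661539e-03, -9.48997883e-01]]), 't': array([-0.18734991, -0.65028651,  0.19546922])}
predict plug top, lid, axis knob [313.35147703 220.19871209] [313.85990372 200.64968404] [256.02383186 130.60382313]
```

View pics/w1.png

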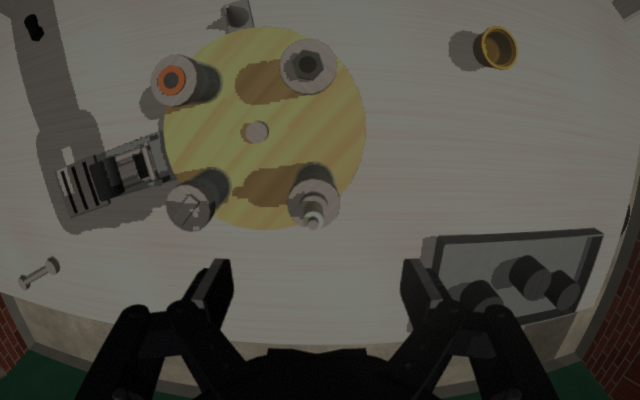

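The plug top at (313,223) and lid at (314,204) agree with the predictions to about 1 mm. Descending with tapered speed.

>>> {"op": "send_rows", "data": {
  "rows": [
    {"x": 0, "y": 0, "z": 0, "wx": 0, "wy": 0, "wz": 0, "hand": 1},
    {"x": 0, "y": 0, "z": 0, "wx": 0, "wy": 0, "wz": 0, "hand": 1},
    {"x": 0, "y": 0, "z": 0.12, "wx": 0, "wy": 0, "wz": 0, "hand": 1},
    {"x": 0, "y": 0, "z": 0.15, "wx": 0, "wy": 0, "wz": 0, "hand": 1},
    {"x": 0, "y": 0, "z": 0.15, "wx": 0, "wy": 0, "wz": 0, "hand": 1},
    {"x": 0, "y": 0, "z": 0.15, "wx": 0, "wy": 0, "wz": 0, "hand": 1},
    {"x": 0, "y": 0, "z": 0.13, "wx": 0, "wy": 0, "wz": 0, "hand": 1},
    {"x": 0, "y": 0, "z": 0.1, "wx": 0, "wy": 0, "wz": 0, "hand": 1},
    {"x": 0, "y": 0, "z": 0.05, "wx": 0, "wy": 0, "wz": 0, "hand": 1},
    {"x": 0, "y": 0, "z": 0.02, "wx": 0, "wy": 0, "wz": 0, "hand": 1}
  ]
}}

```text
time: 7.8
tool_pos: [0.6391, 0.1869, 0.1199]
tool_rot: [-0.001, 0.001, 1.0, -0.0]
contact_force: [-0.2, -0.6, 1.0]
gripper_width: 1.0
grasp_force: 0.0
```

>>> {"op": "send_rows", "data": {
  "rows": [
    {"x": 0, "y": 0, "z": 0, "wx": 0, "wy": 0, "wz": 0, "hand": 1},
    {"x": 0, "y": 0, "z": 0, "wx": 0, "wy": 0, "wz": 0, "hand": 1},
    {"x": 0, "y": 0, "z": 0, "wx": 0, "wy": 0, "wz": 0, "hand": 1},
    {"x": 0, "y": 0, "z": 0, "wx": 0, "wy": 0, "wz": 0, "hand": 1},
    {"x": 0, "y": 0, "z": 0, "wx": 0, "wy": 0, "wz": 0, "hand": 1},
    {"x": 0, "y": 0, "z": 0, "wx": 0, "wy": 0, "wz": 0, "hand": 1},
    {"x": 0, "y": 0, "z": 0, "wx": 0, "wy": 0, "wz": 0, "hand": 1},
    {"x": 0, "y": 0, "z": 0, "wx": 0, "wy": 0, "wz": 0, "hand": 1},
    {"x": 0, "y": 0, "z": 0, "wx": 0, "wy": 0, "wz": 0, "hand": 1},
    {"x": 0, "y": 0, "z": 0, "wx": 0, "wy": 0, "wz": 0, "hand": 1}
  ]
}}

```text
time: 8.63
tool_pos: [0.6397, 0.1883, 0.1217]
tool_rot: [-0.0, -0.0, 1.0, -0.0]
contact_force: [-1.1, 0.7, 0.2]
gripper_width: 0.998
grasp_force: 0.0
```

>>> {"op": "send_rows", "data": {
  "rows": [
    {"x": -0.003, "y": 0, "z": 0.04, "wx": 0, "wy": 0, "wz": 0, "hand": 1},
    {"x": -0.003, "y": 0, "z": 0.03, "wx": 0, "wy": 0, "wz": 0, "hand": 1},
    {"x": 0, "y": 0, "z": 0.017, "wx": 0, "wy": 0, "wz": 0, "hand": 1},
    {"x": 0, "y": 0, "z": 0, "wx": 0, "wy": 0, "wz": 0, "hand": 0},
    {"x": 0, "y": 0, "z": 0, "wx": 0, "wy": 0, "wz": 0, "hand": -1},
    {"x": 0, "y": 0, "z": 0, "wx": 0, "wy": 0, "wz": 0, "hand": -1},
    {"x": 0, "y": 0, "z": 0, "wx": 0, "wy": 0, "wz": 0, "hand": -1},
    {"x": 0, "y": 0, "z": 0, "wx": 0, "wy": 0, "wz": 0, "hand": -1},
    {"x": 0, "y": 0, "z": 0, "wx": 0, "wy": 0, "wz": 0, "hand": -1},
    {"x": 0, "y": 0, "z": 0, "wx": 0, "wy": 0, "wz": 0, "hand": -1}
  ]
}}

```text
time: 9.47
tool_pos: [0.641, 0.1884, 0.1093]
tool_rot: [0.001, -0.0, 1.0, 0.0]
contact_force: [-0.2, -0.7, 2.0]
gripper_width: 0.537
grasp_force: 63.2
```

The lid is gripped at 63 N. Working out the arc.

Run:
```python
import numpy as np
a0=.852;a1=np.pi+.222;w=np.r_[.3,.6,.9,np.ones(24),.9,.6,.3];a=a0+np.r_[0,np.cumsum(w)]/w.sum()*(a1-a0)
p=np.c_[.5855+.085*np.cos(a),.125+.085*np.sin(a)];p[0]=.641,.1884
print(len(w),p[[10,20,30]].round(4));d=np.diff(p,axis=0)/.15
print([(round(-x,3),round(y,3)) for x,y in d.tolist()])
```

```text
30 [[0.5785 0.2097]
 [0.5143 0.1715]
 [0.5026 0.1063]]
[(0.009, 0.014), (0.024, 0.019), (0.038, 0.026), (0.045, 0.025), (0.047, 0.021), (0.049, 0.017), (0.05, 0.012), (0.051, 0.007), (0.051, 0.003), (0.052, -0.002), (0.051, -0.007), (0.05, -0.011), (0.049, -0.016), (0.047, -0.02), (0.045, -0.024), (0.043, -0.028), (0.04, -0.032), (0.037, -0.036), (0.034, -0.039), (0.03, -0.042), (0.026, -0.044), (0.022, -0.047), (0.018, -0.048), (0.013, -0.05), (0.009, -0.051), (0.004, -0.051), (-0.001, -0.052), (-0.005, -0.046), (-0.005, -0.031), (-0.003, -0.015)]
```

>>> {"op": "send_rows", "data": {
  "rows": [
    {"x": 0.009, "y": 0.014, "z": 0, "wx": 0, "wy": 0, "wz": 0, "hand": -1},
    {"x": 0.024, "y": 0.019, "z": 0, "wx": 0, "wy": 0, "wz": 0, "hand": -1},
    {"x": 0.038, "y": 0.026, "z": 0, "wx": 0, "wy": 0, "wz": 0, "hand": -1},
    {"x": 0.045, "y": 0.025, "z": 0, "wx": 0, "wy": 0, "wz": 0, "hand": -1},
    {"x": 0.047, "y": 0.021, "z": 0, "wx": 0, "wy": 0, "wz": 0, "hand": -1},
    {"x": 0.049, "y": 0.017, "z": 0, "wx": 0, "wy": 0, "wz": 0, "hand": -1},
    {"x": 0.05, "y": 0.012, "z": 0, "wx": 0, "wy": 0, "wz": 0, "hand": -1},
    {"x": 0.051, "y": 0.007, "z": 0, "wx": 0, "wy": 0, "wz": 0, "hand": -1},
    {"x": 0.051, "y": 0.003, "z": 0, "wx": 0, "wy": 0, "wz": 0, "hand": -1},
    {"x": 0.052, "y": -0.002, "z": 0, "wx": 0, "wy": 0, "wz": 0, "hand": -1}
  ]
}}

```text
time: 10.3
tool_pos: [0.5776, 0.211, 0.1093]
tool_rot: [0.0, -0.0, 1.0, 0.001]
contact_force: [1.2, 5.7, 4.4]
gripper_width: 0.539
grasp_force: 63.9
```

>>> {"op": "send_rows", "data": {
  "rows": [
    {"x": 0.051, "y": -0.007, "z": 0, "wx": 0, "wy": 0, "wz": 0, "hand": -1},
    {"x": 0.05, "y": -0.011, "z": 0, "wx": 0, "wy": 0, "wz": 0, "hand": -1},
    {"x": 0.049, "y": -0.016, "z": 0, "wx": 0, "wy": 0, "wz": 0, "hand": -1},
    {"x": 0.047, "y": -0.02, "z": 0, "wx": 0, "wy": 0, "wz": 0, "hand": -1},
    {"x": 0.045, "y": -0.024, "z": 0, "wx": 0, "wy": 0, "wz": 0, "hand": -1},
    {"x": 0.043, "y": -0.028, "z": 0, "wx": 0, "wy": 0, "wz": 0, "hand": -1},
    {"x": 0.04, "y": -0.032, "z": 0, "wx": 0, "wy": 0, "wz": 0, "hand": -1},
    {"x": 0.037, "y": -0.036, "z": 0, "wx": 0, "wy": 0, "wz": 0, "hand": -1},
    {"x": 0.034, "y": -0.039, "z": 0, "wx": 0, "wy": 0, "wz": 0, "hand": -1},
    {"x": 0.03, "y": -0.042, "z": 0, "wx": 0, "wy": 0, "wz": 0, "hand": -1}
  ]
}}

```text
time: 11.13
tool_pos: [0.512, 0.1727, 0.1092]
tool_rot: [-0.002, -0.0, 1.0, 0.001]
contact_force: [-6.1, 4.8, 10.9]
gripper_width: 0.543
grasp_force: 64.4
```

>>> {"op": "send_rows", "data": {
  "rows": [
    {"x": 0.026, "y": -0.044, "z": 0, "wx": 0, "wy": 0, "wz": 0, "hand": -1},
    {"x": 0.022, "y": -0.047, "z": 0, "wx": 0, "wy": 0, "wz": 0, "hand": -1},
    {"x": 0.018, "y": -0.048, "z": 0, "wx": 0, "wy": 0, "wz": 0, "hand": -1},
    {"x": 0.013, "y": -0.05, "z": 0, "wx": 0, "wy": 0, "wz": 0, "hand": -1},
    {"x": 0.009, "y": -0.051, "z": 0, "wx": 0, "wy": 0, "wz": 0, "hand": -1},
    {"x": 0.004, "y": -0.051, "z": 0, "wx": 0, "wy": 0, "wz": 0, "hand": -1},
    {"x": -0.001, "y": -0.052, "z": 0, "wx": 0, "wy": 0, "wz": 0, "hand": -1},
    {"x": -0.005, "y": -0.046, "z": 0, "wx": 0, "wy": 0, "wz": 0, "hand": -1},
    {"x": -0.005, "y": -0.031, "z": 0, "wx": 0, "wy": 0, "wz": 0, "hand": -1},
    {"x": -0.003, "y": -0.015, "z": 0, "wx": 0, "wy": 0, "wz": 0, "hand": -1}
  ]
}}

```text
time: 11.97
tool_pos: [0.5007, 0.1052, 0.1092]
tool_rot: [-0.002, 0.0, 1.0, -0.001]
contact_force: [-7.0, -1.0, 12.0]
gripper_width: 0.541
grasp_force: 64.6
```

>>> {"op": "send_rows", "data": {
  "rows": [
    {"x": 0, "y": 0, "z": 0, "wx": 0, "wy": 0, "wz": 0, "hand": -1},
    {"x": 0, "y": 0, "z": 0, "wx": 0, "wy": 0, "wz": 0, "hand": -1},
    {"x": 0, "y": 0, "z": 0, "wx": 0, "wy": 0, "wz": 0, "hand": -1},
    {"x": 0, "y": 0, "z": 0, "wx": 0, "wy": 0, "wz": 0, "hand": -1},
    {"x": 0, "y": 0, "z": 0, "wx": 0, "wy": 0, "wz": 0, "hand": -1},
    {"x": 0, "y": 0, "z": 0, "wx": 0, "wy": 0, "wz": 0, "hand": -1},
    {"x": 0, "y": 0, "z": 0, "wx": 0, "wy": 0, "wz": 0, "hand": -1},
    {"x": 0, "y": 0, "z": 0, "wx": 0, "wy": 0, "wz": 0, "hand": -1},
    {"x": 0, "y": 0, "z": 0, "wx": 0, "wy": 0, "wz": 0, "hand": -1},
    {"x": 0, "y": 0, "z": 0, "wx": 0, "wy": 0, "wz": 0, "hand": -1}
  ]
}}

```text
time: 12.8
tool_pos: [0.5007, 0.1054, 0.1092]
tool_rot: [-0.002, 0.0, 1.0, -0.001]
contact_force: [-7.2, -3.5, 12.6]
gripper_width: 0.542
grasp_force: 64.6
```

Run:
```python
from h import *
s=manip.state();print(s['time'],s['tool_pos'],s['contact_force'],s['joint_vel'])
for n,P in(('scene',[.5026,.1063,.177]),('scene',[.4422,.0926,.06]),('scene',[.641,.188,.131])):print(proj(n,P))
i=grab_frame('scene')[130:300,200:400];t=grab_frame('top')[100:260,200:420]
cv2.imwrite('pics/e1.png',np.vstack([cv2.resize(i,(400,340)),cv2.resize(t,(400,291))])[:600])
cv2.imwrite('pics/e2.png',grab_frame('wrist'))
```

```text
12.8 [0.50068432 0.10542386 0.10924577] [-7.17614514 -3.54715831 12.59617586] [-2.36052228e-04  1.15673507e-03 -2.00651123e-05  1.92109441e-04
 -2.61193407e-03 -1.44629559e-03]
[340.30461475 186.90855442]
[355.71421561 204.92690422]
[302.9019538  255.28023799]
```

View pics/e1.png

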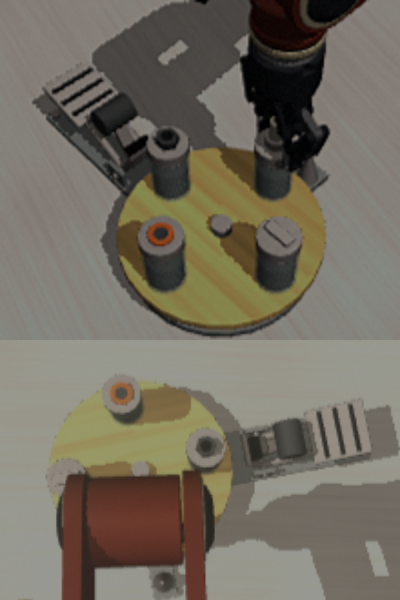

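View pics/e2.png

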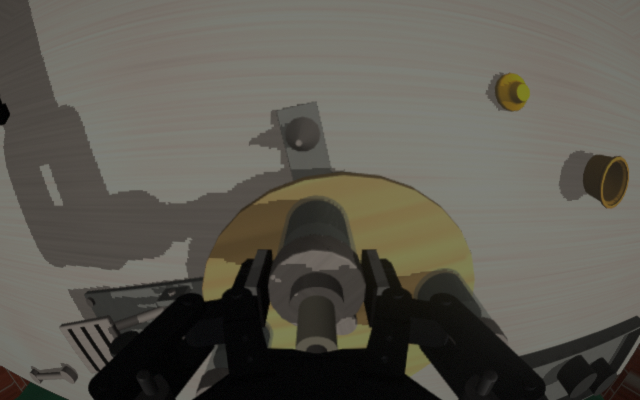

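The jar sits in the gripper at the pointer's side. The opposite lids at e1 (122,393) and (206,445) let me check the carousel angle.

Run:
```python
from h import *
A=np.array([.5852,.125])
for u,v,o in((122,393,np.pi),(206,445,np.pi/2)):
    p=ray('top',200+(u+.5)/1.818-.5,100+(v-340+.5)/1.818-.5,.131);d=p-A
    print(p,np.linalg.norm(d),'angle err',(np.arctan2(d[1],d[0])-o-.222-np.pi+np.pi)%(2*np.pi)-np.pi)
```

```text
[0.67001947 0.14478455] 0.08709633301688313 angle err 0.007157512028358681
[0.61046732 0.04228165] 0.08649140205572176 angle err 0.07446032904958422
```

```bash
python3 -c "
from plant import *
print(job_done())"
```

```text
the job is handed in; nothing more can be done
None
```

I pressed the pedal to its stop, the brake is off, and I handed the job in with the plug jar at the pointer and still gripped (about 64 N). By the arm's own reading it is about 2 mm from the front point, but I have not been given the verdict. One rough camera check put the carousel up to 0.07 rad out, about 6 mm at the jar and within the 12 mm limit.

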